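# Load a swing-out centrifuge rotor in balance

## Task

Load the open centrifuge so that its rotor is balanced: put the two tall and the two short capped sample tubes into its four buckets, one in each, every tube straight across the rotor from its twin of the same height. Lower each tube upright until it stands fully home on the floor of its bucket before you let go (do not drop or tip any), and leave the small vial with the narrow cap, which has no twin, standing where it is.

Things in the scene. Friction and masses are not known exactly. Their poses are not given: they have to be found in the camera images.
- tall_1: one of two tall sample tubes (twin: tall_2): opaque off-white, 118 mm tall with its cap, 29 mm in diameter, ribbed dark blue screw cap 36 mm across and 18 mm high; stands loose on the bench to the right of the centrifuge. Origin: centre of its underside, z up its axis. Take it by the cap from above. Home in a bucket it stands 68 mm above the mouth. 65 to 105 g
- tall_2: one of two tall sample tubes (twin: tall_1): opaque off-white, 118 mm tall with its cap, 29 mm in diameter, ribbed dark blue screw cap 36 mm across and 18 mm high; stands loose on the bench to the right of the centrifuge. Origin: centre of its underside, z up its axis. Take it by the cap from above. Home in a bucket it stands 68 mm above the mouth. 65 to 105 g
- short_1: one of two short sample tubes (twin: short_2): opaque off-white, 82 mm tall with its cap, 29 mm in diameter, ribbed dark blue screw cap 36 mm across and 18 mm high; stands loose on the bench to the right of the centrifuge. Origin: centre of its underside, z up its axis. Take it by the cap from above. Home in a bucket it stands 32 mm above the mouth. 45 to 70 g
- short_2: one of two short sample tubes (twin: short_1): opaque off-white, 82 mm tall with its cap, 29 mm in diameter, ribbed dark blue screw cap 36 mm across and 18 mm high; stands loose on the bench to the right of the centrifuge. Origin: centre of its underside, z up its axis. Take it by the cap from above. Home in a bucket it stands 32 mm above the mouth. 45 to 70 g
- odd_vial: the odd small vial, without a twin: off-white, 29 mm in diameter, 58 mm tall, with a narrow dark blue cap only 21 mm across; stands among the tubes. Origin: centre of its underside, z up
- bucket_1: one of four alike dark grey round buckets of the rotor; straight across from it is bucket_3. Empty. Origin: centre of its inner floor, 53 mm above the bench; z up, x away from the rotor axis. Bore 35 mm wide, 50 mm deep, its top 15 mm flared to a mouth 50 mm wide (57 mm outside). It swings in or out up to 7 degrees on its pins and springs back
- bucket_2: one of four alike dark grey round buckets of the rotor; straight across from it is bucket_4. Empty. Origin: centre of its inner floor, 53 mm above the bench; z up, x away from the rotor axis. Bore 35 mm wide, 50 mm deep, its top 15 mm flared to a mouth 50 mm wide (57 mm outside). It swings in or out up to 7 degrees on its pins and springs back
- bucket_3: one of four alike dark grey round buckets of the rotor; straight across from it is bucket_1. Empty. Origin: centre of its inner floor, 53 mm above the bench; z up, x away from the rotor axis. Bore 35 mm wide, 50 mm deep, its top 15 mm flared to a mouth 50 mm wide (57 mm outside). It swings in or out up to 7 degrees on its pins and springs back
- bucket_4: one of four alike dark grey round buckets of the rotor; straight across from it is bucket_2. Empty. Origin: centre of its inner floor, 53 mm above the bench; z up, x away from the rotor axis. Bore 35 mm wide, 50 mm deep, its top 15 mm flared to a mouth 50 mm wide (57 mm outside). It swings in or out up to 7 degrees on its pins and springs back
- centrifuge: open bench centrifuge, fixed. Origin: on the bench under the rotor axis; x to its back. Bucket centres 74 mm from the axis. The rotor stands at any angle; about 2 N sideways at a bucket turn it, and it stays. Steel bowl 262 mm wide round it, rim 115 mm above the bench, 12 mm above the bucket mouths. Lid open behind, hinge 152 mm from the axis, leaning back, top at 0.38 m
Mind the look-alikes: they are no part of the job. What is shaped like the tall_1 but yellow is not meant. What is shaped like the short_2 but purple is not meant.

How it is judged:
By the outcome, as a careful person would: the job done as asked, in the order asked, and still so for the second after the job is handed in, with the robot touching nothing.
It also fails if it takes over 109 s, if anything falls off the work surface, if the arm or the gripper's body presses on something with over 40 N, if the wrist force passes 120 N, or if a joint passes its speed limit or range.

## Robot

A 7-joint arm with a two-finger parallel gripper is mounted at the origin on a cart in front of the work surface, level with it; the furniture and walls round the work are solid. World frame = base frame: x ahead of the robot, y to its left, z up, the work surface at z = 0. Lengths are in m, angles in rad, forces in N, time in s.
With the tool pointing down it reaches from about 0.4 to 0.875 m from the base axis. Payload 19.3 kg.
Tool frame: the origin (TCP) lies midway between the tips of the shut fingers; the grasp point (between the pads) lies 19 mm behind it (r.hold_point_z is the distance from the TCP to the grasp point, in m); z points along the fingers, y is the direction in which the jaws open and shut (so a half turn about z gives the same grasp; the last joint's range is limited). The gripper opens to 85 mm and grips with 20 to 120 N. Pads are 22 mm wide; open, the fingers measure 114 mm over their backs; the gripper's body (76 mm by 85 mm) begins 54 mm behind the grasp point. The pads swing forward as they close: fully open they stand 13 mm farther back than shut.
Start: joints at [1.067, 0.521, -0.036, 1.599, 0.021, 1.021, -0.113], TCP at [0.263, -0.567, 0.193] pointing down, gripper open.
Joint ranges: [-2.91, 2.91], [-0.3, 2.13], [-1.5, 1.42], [0.17, 2.43], [-1.26, 4.41], [0.16, 1.93], [-2.52, 2.52]. Speed limits (rad/s): [1.89, 1.89, 2.39, 2.39, 3.01, 3.01, 3.01].

## Interface

Orientations are given as a unit quaternion [w, x, y, z].
In Python, from plant import r gives the robot as it stands.
- The arm moves only by the shell command python3 -m jog 'ROWS' [FORCE]. ROWS is JSON, a list of rows, each a list of 5 numbers: the shift along the tool's x, y, z in m, then the turn about the tool's z in degrees, then the finger opening in m, from 0 to 0.0854. A call has 1 to 10 rows; each row is the pose to reach, as a shift and turn from the pose measured when the call began, along the tool's axes at that moment; what a row does not reach only later rows make up. A row lasts 1/10 s, in which the tool goes at most 50 mm and 8.59 degrees, less where a joint would pass 70% of its speed; a pose out of reach is approached as far as the arm can. A call with a gripper value outside its range is refused whole. The fingers move at their own pace and stop on an object; FORCE is the grip in N (left out, the last holds). Time passes only in rows, so rows that repeat a pose let the fingers close. It gives the time, the measured TCP pose, the force and the opening at its end, in the units of the state.
- r.read_state(): the state, without advancing time (a new reading comes with each control period).
- r.capture(name): name is "side" or "top" or "wrist"; returns the picture (400x640x3 uint8, red, green, blue); there is no depth.
- r.get_calibration(name): a dict with "fx", "fy", "cx", "cy" (pixels), "distortion" ([k1, k2, p1, p2, k3] as OpenCV has them; the pictures are not rectified), "world_to_cam" (4x4, takes a point from world to camera coordinates). Camera axes: x right, y up, looking along -z (the intrinsics and any distortion apply to the point x, -y, -z); pixel columns grow to the right and rows downward; lengths in m; the calibration is good to about 2 mm. A picture is of the moment at which its call begins: read the wrist's pose just before it. get_calibration takes no time and is no camera call; for the wrist camera it gives the pose at the moment of the call.
- r.job_done(): hands the job in, once; it reports no verdict.
The state is a dict: "time_s": time; "joint_pos": joint angles; "joint_vel": joint speeds; "joint_torque": joint torques, N m; "position": TCP position; "tcp_rot": TCP orientation; "wrist_force": force on the tool from outside, world axes, zero at the start; "torque": the same for the moment, N m; "finger_gap": opening from 0.0 (shut) to 1.0 (fully open).
Only numpy, scipy, OpenCV 4.12 (cv2) and the standard library are available. Lean on these libraries where they do the work, as an engineer would, in place of code of your own. Each camera call takes 0.05 s, during which the arm holds its last target.

## Working session

There is one attempt and no reset: what is moved stays moved. The work goes in short steps, Python scripts to look and compute and a shell command to move; the robot and the scene stay as the last step left them, time stands still between calls to the robot, and variables do not carry over. Pictures are saved under pics/ and viewed, and the job is handed in when it is done.

```bash
ls; mkdir -p pics; python3 - <<'E'
from plant import r
import cv2
s=r.read_state();print(s['time_s'],s['position'],s['tcp_rot'],s['finger_gap'],r.hold_point_z)
for n in("side","top","wrist"):
    c=r.get_calibration(n);print(n,c)
    cv2.imwrite(f'pics/{n}0.png',r.capture(n)[:,:,::-1])
E
```

```text
pics
0.0 [ 0.2625556 -0.5667881  0.1920545] [-5.20468982e-04  9.76566599e-01  2.15214755e-01 -1.26001516e-04] 1.0032897649298191 0.0187
side {'fx': 387.5191181872586, 'fy': 387.5191181872586, 'cx': 311.79695927485045, 'cy': 198.87320509805906, 'distortion': array([-0.01167913,  0.        ,  0.        ,  0.        ,  0.        ]), 'world_to_cam': array([[-0.92311599, -0.38450925,  0.00308258,  0.47887726],
       [ 0.22551366, -0.53487708,  0.81427888, -0.17781453],
       [-0.31144896,  0.75236902,  0.58046567, -0.76818074],
       [ 0.        ,  0.        ,  0.        ,  1.        ]])}
top {'fx': 482.8233953905194, 'fy': 482.8233953905194, 'cx': 313.25935932782465, 'cy': 195.41364890699418, 'distortion': array([-0.11667075,  0.        ,  0.        ,  0.        ,  0.        ]), 'world_to_cam': array([[ 0.0301576 , -0.99941619, -0.01605588, -0.00727337],
       [ 0.98580884,  0.02708543,  0.1656723 , -0.52082963],
       [-0.1651407 , -0.02082431,  0.98605015, -1.36731451],
       [ 0.        ,  0.        ,  0.        ,  1.        ]])}
wrist {'fx': 337.08725370465237, 'fy': 337.08725370465237, 'cx': 319.23761305946664, 'cy': 199.8365785549707, 'distortion': array([-0.05878331,  0.        ,  0.        ,  0.        ,  0.        ]), 'world_to_cam': array([[ 0.42002003, -0.90751402, -0.00121235, -0.62401521],
       [ 0.86407916,  0.40032492, -0.30513467,  0.0385971 ],
       [ 0.27739933,  0.12711511,  0.95230844, -0.38161324],
       [ 0.        ,  0.        ,  0.        ,  1.        ]])}
```

View pics/side0.png

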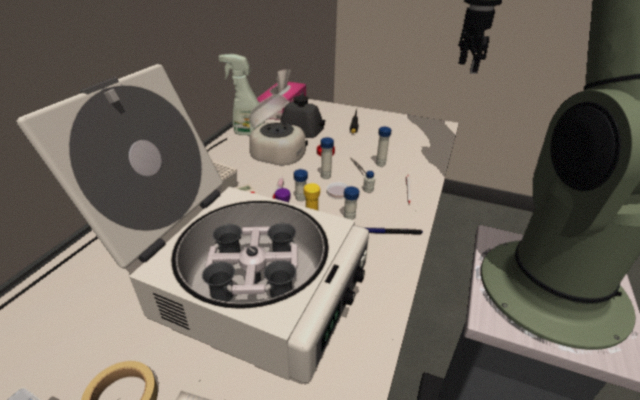

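View pics/top0.png

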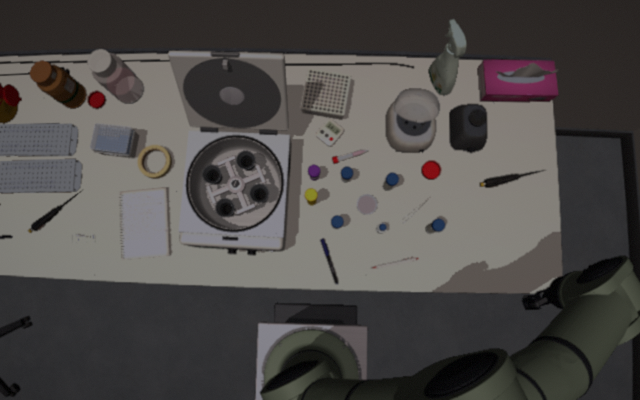

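View pics/wrist0.png

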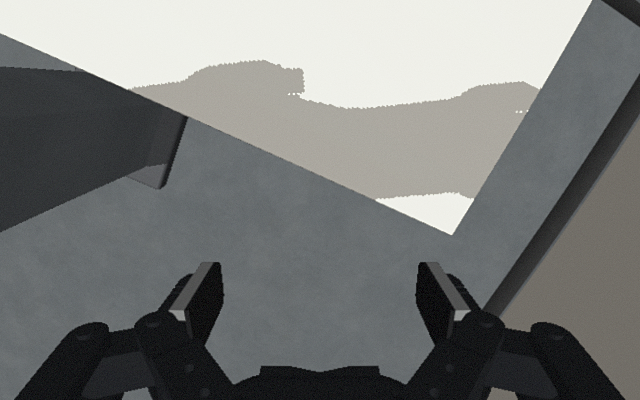

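```bash
cat > h.py <<'E'
from plant import r
import cv2, numpy as np
from scipy.spatial.transform import Rotation as R
F=np.diag([1.,-1,-1])
def cal(n):
    c=r.get_calibration(n);K=np.array([[c['fx'],0,c['cx']],[0,c['fy'],c['cy']],[0,0,1]]);T=np.array(c['world_to_cam'])
    return K,np.array(c['distortion']),T
def ray(C,uv):
    K,d,T=C;p=cv2.undistortPoints(np.array([[uv]],float),K,d)[0,0]
    v=T[:3,:3].T@F@np.array([p[0],p[1],1]);o=-T[:3,:3].T@T[:3,3];return o,v
def onz(C,uv,z):
    o,v=ray(C,uv);return o+v*(z-o[2])/v[2]
def proj(C,P):
    K,d,T=C;q=(F@(T[:3,:3]@np.atleast_2d(P).T+T[:3,3:]))
    return cv2.projectPoints(q.T.copy(),np.zeros(3),np.zeros(3),K,d)[0][:,0]
def blobs(im,lo,hi,amin=15):
    h=cv2.cvtColor(im,cv2.COLOR_RGB2HSV);m=cv2.inRange(h,np.array(lo),np.array(hi))
    n,l,s,c=cv2.connectedComponentsWithStats(m)
    return [(c[i].round(1),s[i]) for i in range(1,n) if s[i][4]>=amin],m
def tool():
    s=r.read_state();q=s['tcp_rot'];Rm=R.from_quat([q[1],q[2],q[3],q[0]]).as_matrix()
    return s,np.array(s['position']),Rm
def shift(P,yaw=None):
    """shift in tool axes to put the TCP at P and turn (deg) to have tool-y line at world angle yaw"""
    s,p,Rm=tool();d=Rm.T@(np.array(P)-p)
    a=np.degrees(np.arctan2(Rm[1,1],Rm[0,1]))
    t=None
    if yaw is not None: t=-((yaw-a+90)%180-90)
    return d.round(4),a,t
E
python3 - <<'E'
from h import *
for n in('top','side'):
    im=cv2.imread(f'pics/{n}0.png')[:,:,::-1].copy();C=cal(n)
    b,m=blobs(im,(100,100,40),(120,255,255))
    for c,s in b: print(n,c,s,onz(C,c,.1).round(3))
im=cv2.imread('pics/top0.png')
cv2.imwrite('pics/topz.png',cv2.resize(im[120:260,170:460],None,fx=2.75,fy=2.75,interpolation=cv2.INTER_CUBIC))
im=cv2.imread('pics/side0.png')
cv2.imwrite('pics/sidez.png',cv2.resize(im[110:310,160:430],None,fx=2.9,fy=2.9,interpolation=cv2.INTER_CUBIC))
E
```

```text
top [346.7 172.8] [342 167  11  12 105] [ 0.579 -0.086  0.1  ]
top [391.8 178.9] [386 173  12  13 113] [ 0.565 -0.214  0.1  ]
top [336.9 221.4] [332 216  11  12 103] [ 0.44  -0.061  0.1  ]
top [437.9 224.7] [432 219  13  12 115] [ 0.438 -0.343  0.1  ]
top [382.4 226.7] [380 224   6   6  29] [ 0.429 -0.188  0.1  ]
side [384.6 131.3] [380 127  11   9  81] [ 0.441 -0.359  0.1  ]
side [326.9 142.5] [322 138  11  10  99] [ 0.569 -0.228  0.1  ]
side [300.4 175. ] [295 170  12  11 116] [ 0.568 -0.047  0.1  ]
side [369.6 173.9] [367 172   6   5  27] [ 0.417 -0.116  0.1  ]
side [351.  192.8] [345 187  14  13 143] [ 0.434 -0.023  0.1  ]
side [377.9 230.6] [370 229  16   4  27] [0.345 0.081 0.1  ]
```

View pics/topz.png

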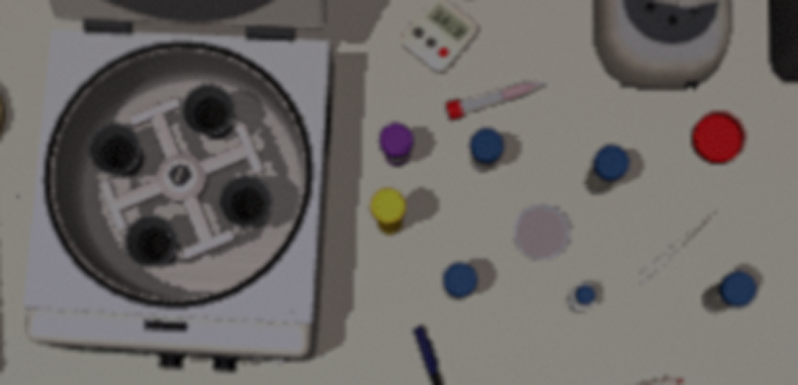

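View pics/sidez.png

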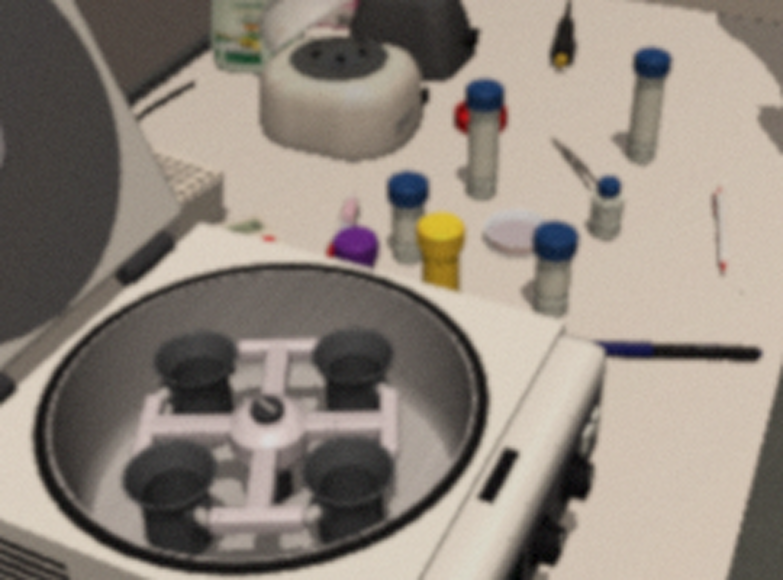

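```bash
python3 - <<'E'
from h import *
A,B=cal('top'),cal('side')
def tri(a,b):
    o1,v1=ray(A,a);o2,v2=ray(B,b);v1/=np.linalg.norm(v1);v2/=np.linalg.norm(v2)
    M=sum(np.eye(3)-np.outer(v,v) for v in(v1,v2));q=sum((np.eye(3)-np.outer(v,v))@o for o,v in((o1,v1),(o2,v2)))
    p=np.linalg.solve(M,q);return p.round(4),round(abs(np.dot(np.cross(v1,v2),o2-o1))/np.linalg.norm(np.cross(v1,v2)),4)
for n,a,b in(('t1',(391.8,178.9),(326.9,142.5)),('t2',(437.9,224.7),(384.6,131.3)),('s1',(346.7,172.8),(300.4,175)),('s2',(336.9,221.4),(351,192.8)),('vial',(382.4,226.7),(369.6,173.9))): print(n,tri(a,b))
bt=np.array([(207,110),(117,149),(246,201),(152,240)])/2.75+(170,120)
bs=np.array([(197,357),(170,472),(352,355),(348,470)])/2.9+(160,110)
bs=bs[[0,1,2,3]]
Pt=[onz(A,p,.103) for p in bt];Ps=[onz(B,p,.103) for p in bs]
for p in Pt+Ps: print(p.round(4))
print('axis',np.mean(Pt,0),np.mean(Ps,0))
im=cv2.imread('pics/top0.png',0)
E
```

```text
t1 (array([ 0.5632, -0.2122,  0.1088]), np.float64(0.0007))
t2 (array([ 0.4374, -0.341 ,  0.1085]), np.float64(0.0003))
s1 (array([ 0.5854, -0.087 ,  0.0726]), np.float64(0.0016))
s2 (array([ 0.444, -0.062,  0.072]), np.float64(0.0017))
vial (array([ 0.4343, -0.1939,  0.0513]), np.float64(0.0011))
[0.6077 0.203  0.103 ]
[0.5641 0.2945 0.103 ]
[0.5133 0.1577 0.103 ]
[0.4704 0.2522 0.103 ]
[0.6088 0.2041 0.103 ]
[0.5667 0.2989 0.103 ]
[0.515  0.1623 0.103 ]
[0.471  0.2568 0.103 ]
axis [0.53887348 0.22686772 0.103     ] [0.54037145 0.2305076  0.103     ]
```

```bash
python3 - <<'E'
from h import *
print(shift((.4374,-.341,.19),0))
C=cal('wrist');s,p,Rm=tool();print(Rm.T@(ray(C,(320,200))[0]-p), Rm.round(3))
E
```

```text
(array([ 0.2536, -0.1314,  0.0023]), np.float64(-65.14388207801314), np.float64(-65.14388207801312))
[ 0.07950372 -0.00034994 -0.18235055] [[ 0.907  0.42  -0.   ]
 [ 0.42  -0.907  0.001]
 [-0.    -0.001 -1.   ]]
```

```bash
python3 -m jog '[[0.028,-0.015,0,-7.2,0.065],[0.056,-0.030,0,-14.5,0.065],[0.084,-0.044,0,-21.7,0.065],[0.112,-0.058,0,-29,0.065],[0.140,-0.073,0,-36,0.065],[0.169,-0.088,0,-43.5,0.065],[0.197,-0.102,0,-50.5,0.065],[0.225,-0.117,0,-58,0.065],[0.2536,-0.1314,0,-65.1,0.065],[0.2536,-0.1314,0,-65.1,0.065]]' 40; python3 - <<'E'
from h import *
im=r.capture('wrist');cv2.imwrite('pics/w1.png',im[:,:,::-1])
E
```

```text
time_s: 1.15
position: [0.4401, -0.3373, 0.1923]
tcp_rot: [-0.001, 0.704, 0.71, 0.001]
wrist_force: [0.4, -0.7, -0.6]
finger_gap: 0.761
```

View pics/w1.png

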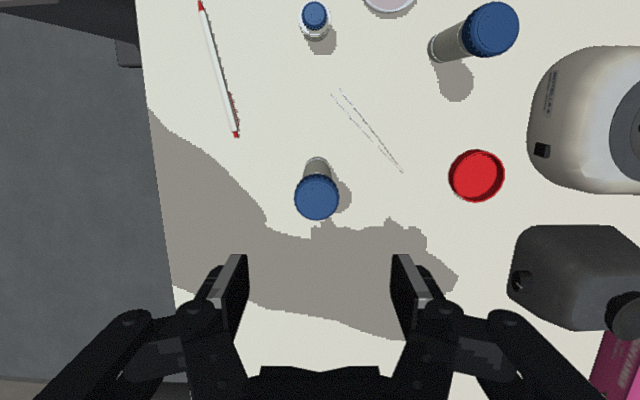

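```bash
cat >> h.py <<'E'
def caps(n='wrist',im=None,ztop=.118,amin=200,lo=(100,90,40),hi=(120,255,255)):
    im=r.capture(n) if im is None else im; C=cal(n)
    b,m=blobs(im,lo,hi,amin)
    out=[]
    for c,s in b:
        out.append((c,s,onz(C,c,ztop-.009).round(4)))
    return out,im
E
python3 - <<'E'
from h import *
im=cv2.imread('pics/w1.png')[:,:,::-1].copy()
o,_=caps(im=im)
for x in o: print(x)
C=cal('wrist')
# top-face ellipse fit: predicted outline check
print(proj(C,[[.4374,-.341,.118],[.4374,-.341,.109]]))
E
```

```text
(array([313.8,  15.3]), array([302,   2,  25,  28, 533], dtype=int32), array([ 0.4354, -0.2068,  0.109 ]))
(array([490.6,  29.1]), array([ 462,    2,   57,   55, 2358], dtype=int32), array([ 0.5648, -0.2137,  0.109 ]))
(array([316.2, 196.7]), array([ 294,  174,   45,   46, 1594], dtype=int32), array([ 0.437 , -0.3426,  0.109 ]))
[[316.54365117 198.11900435]
 [316.62714509 194.85239624]]
```

```bash
python3 - <<'E'
from h import *
print(shift((.4372,-.3415,.094),0), r.read_state()['position'])
E
```

```text
(array([-0.0022, -0.0013,  0.0982]), np.float64(0.15253593069342652), np.float64(0.15253593069343196)) [ 0.43852067 -0.33942656  0.19217608]
```

```bash
python3 -m jog '[[-0.0022,-0.0013,0.03,0,0.065],[-0.0022,-0.0013,0.06,0,0.065],[-0.0022,-0.0013,0.08,0,0.065],[-0.0022,-0.0013,0.0982,0,0.065],[-0.0022,-0.0013,0.0982,0,0.065],[-0.0022,-0.0013,0.0982,0,0.025],[-0.0022,-0.0013,0.0982,0,0.025],[-0.0022,-0.0013,0.0982,0,0.025],[-0.0022,-0.0013,0.0982,0,0.025],[-0.0022,-0.0013,0.0982,0,0.025]]' 40; python3 - <<'E'
from h import *
im=r.capture('wrist');cv2.imwrite('pics/w2.png',im[:,:,::-1])
E
```

```text
time_s: 2.2
position: [0.4373, -0.3417, 0.0944]
tcp_rot: [-0.0, 0.706, 0.708, 0.0]
wrist_force: [0.3, 0.6, -0.3]
finger_gap: 0.295
```

View pics/w2.png

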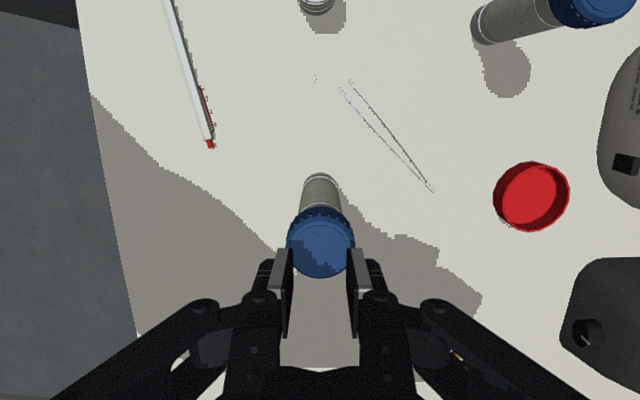

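```bash
python3 - <<'E'
from h import *
C=cal('wrist')
im=cv2.imread('pics/w2.png')[:,:,::-1].copy()
print([x for x in caps(im=im)[0]])
s,p,Rm=tool();print(p,onz(C,(321,242),.118),proj(C,[p,p-[0,0,-.019],[.4373,-.3417,.118]]))
T=cal('top');im=r.capture('top');cv2.imwrite('pics/t2.png',cv2.resize(im[150:290,300:580],None,fx=2.8,fy=2.8)[:,:,::-1])
E
```

```text
[(array([599.6,  10. ]), array([ 563,    0,   73,   26, 1239], dtype=int32), array([ 0.5698, -0.2223,  0.109 ])), (array([319.8, 242. ]), array([ 286,  207,   69,   71, 3678], dtype=int32), array([ 0.4386, -0.3403,  0.109 ]))]
[ 0.4372501  -0.34162252  0.0942428 ] [ 0.43920316 -0.33617519  0.118     ] [[317.42587041 233.36960018]
 [317.25431104 247.5455159 ]
 [317.30176331 251.68317573]]
```

View pics/t2.png

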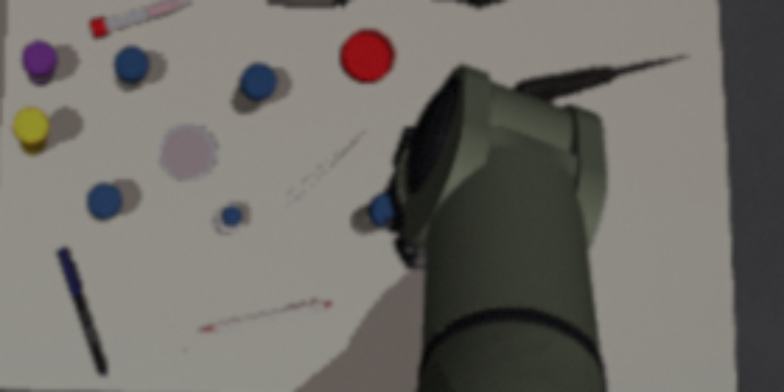

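```bash
python3 - <<'E'
import cv2
im=cv2.imread('pics/w2.png');cv2.imwrite('pics/w2z.png',cv2.resize(im[160:360,220:420],None,fx=3,fy=3,interpolation=cv2.INTER_CUBIC))
E
```

```text
(no output)
```

View pics/w2z.png

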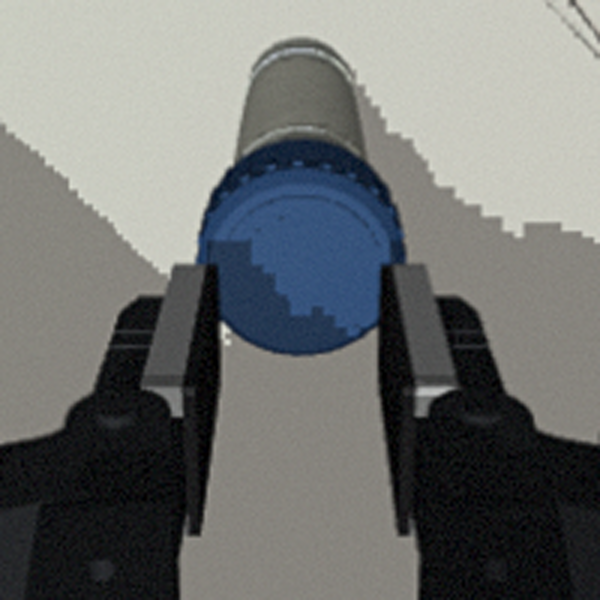

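```bash
python3 - <<'E'
from h import *
C=cal('wrist');s,p,Rm=tool()
for uv in((292,248.5),(346.7,248.5),(275,288),(367,288)):
    for dy in (.009,.011,.013):
        o,v=ray(C,uv);t=(p[1]+dy-o[1])/v[1];print(uv,dy,(o+v*t-p).round(4))
E
```

```text
(292, 248.5) 0.009 [-0.0118  0.009   0.0387]
(292, 248.5) 0.011 [-0.0114  0.011   0.0428]
(292, 248.5) 0.013 [-0.0111  0.013   0.0469]
(346.7, 248.5) 0.009 [0.0139 0.009  0.0386]
(346.7, 248.5) 0.011 [0.0136 0.011  0.0427]
(346.7, 248.5) 0.013 [0.0132 0.013  0.0468]
(275, 288) 0.009 [-0.0156  0.009   0.0725]
(275, 288) 0.011 [-0.0151  0.011   0.0756]
(275, 288) 0.013 [-0.0147  0.013   0.0788]
(367, 288) 0.009 [0.019  0.009  0.0724]
(367, 288) 0.011 [0.0184 0.011  0.0755]
(367, 288) 0.013 [0.0179 0.013  0.0787]
```

```bash
python3 - <<'E'
from h import *
K,d,T=cal('wrist');P=np.array([.4373,-.3417,.116,1]);z=-(T@P)[2];print('depth',z,'pred dia',K[0,0]*.036/z, 'meas 69')
im=r.capture('side');cv2.imwrite('pics/s2.png',cv2.resize(im[60:240,280:520],None,fx=3.2,fy=3.2,interpolation=cv2.INTER_CUBIC)[:,:,::-1])
C=cal('side');s,p,Rm=tool()
for dz in(0,.04): print((proj(C,[p+[0,0,dz]])-[280,60])*3.2)
E
```

```text
depth 0.17700909890738226 pred dia 68.55659515964794 meas 69
[[333.37919981 242.72463404]]
[[338.44631011 201.19016426]]
```

View pics/s2.png

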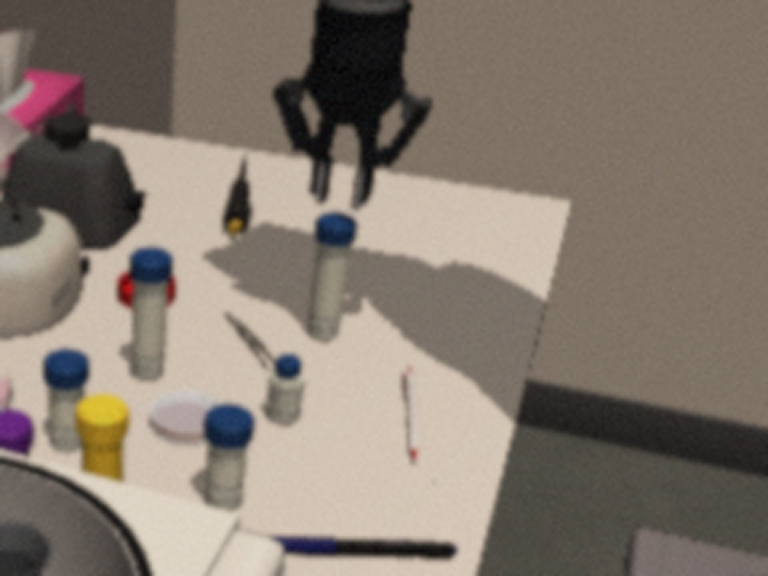

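```bash
python3 -m jog '[[0,0,0,0,0.062],[0,0,0,0,0.062],[0,0,0,0,0.062],[0.001,0.001,0.01,0,0.062],[0.001,0.001,0.02,0,0.062],[0.001,0.001,0.03,0,0.062],[0.001,0.001,0.04,0,0.062],[0.001,0.001,0.04,0,0.062],[0.001,0.001,0.04,0,0.062]]' 40; python3 - <<'E'
from h import *
im=r.capture('wrist');cv2.imwrite('pics/w3.png',im[:,:,::-1])
im=r.capture('side');cv2.imwrite('pics/s3.png',cv2.resize(im[60:240,280:520],None,fx=3.2,fy=3.2,interpolation=cv2.INTER_CUBIC)[:,:,::-1])
E
```

```text
time_s: 3.25
position: [0.4382, -0.3404, 0.0538]
tcp_rot: [-0.001, 0.706, 0.708, 0.0]
wrist_force: [-0.0, -0.5, 0.5]
finger_gap: 0.725
```

View pics/w3.png

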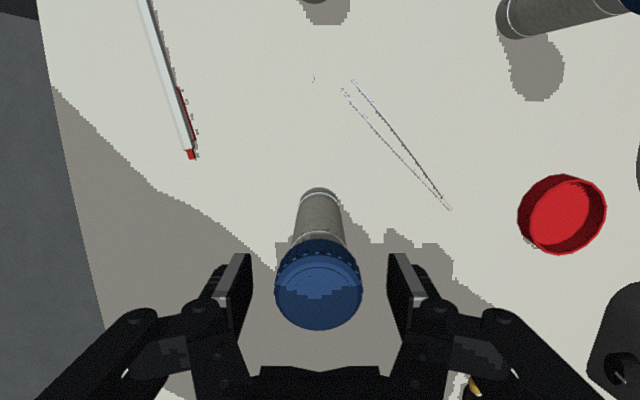

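View pics/s3.png

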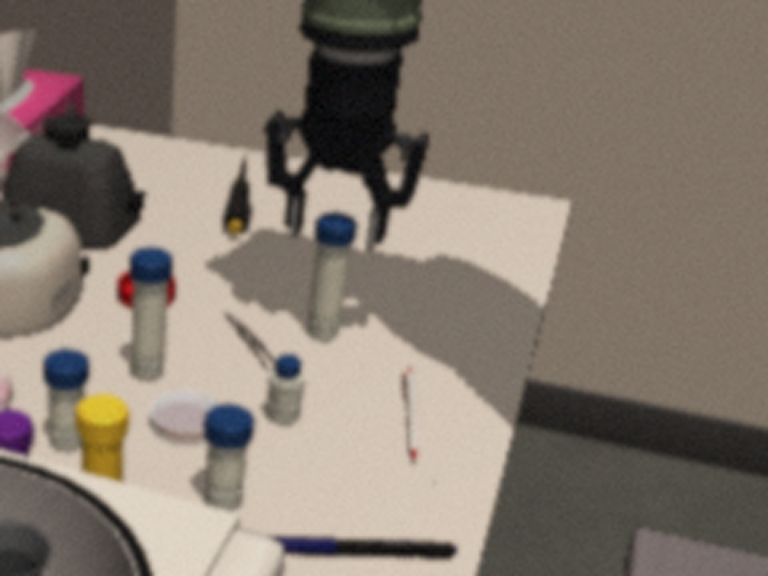

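```bash
python3 -m jog '[[0,0,0,0,0.045],[0,0,0,0,0.03],[0,0,0,0,0.03],[0,0,0,0,0.03],[0,0,0,0,0.03],[0,0,0,0,0.03]]' 40; python3 - <<'E'
from h import *
im=r.capture('wrist');cv2.imwrite('pics/w4.png',im[:,:,::-1])
E
```

```text
time_s: 3.95
position: [0.4388, -0.3409, 0.055]
tcp_rot: [0.0, 0.706, 0.708, 0.001]
wrist_force: [-0.8, 0.2, 6.1]
finger_gap: 0.406
```

View pics/w4.png

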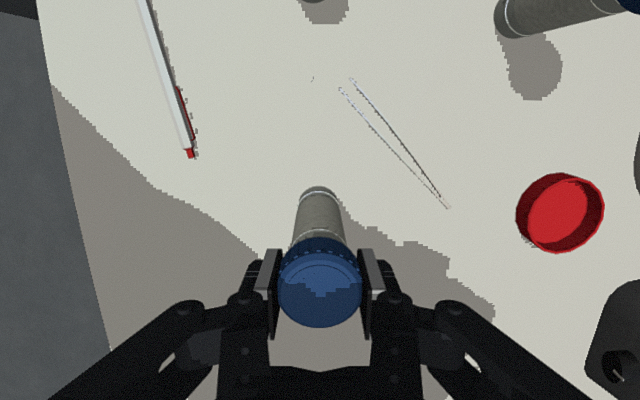

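```bash
python3 -m jog '[[0,0,-0.015,0,0.03],[0,0,-0.045,0,0.03],[0,0,-0.085,0,0.03],[0,0,-0.12,0,0.03],[0.02,0.006,-0.15,0,0.03],[0.055,0.017,-0.16,0,0.03],[0.1,0.031,-0.16,0,0.03],[0.145,0.045,-0.16,0,0.03],[0.19,0.06,-0.16,0,0.03],[0.235,0.074,-0.16,0,0.03]]' 40; python3 - <<'E'
from h import *
im=r.capture('wrist');cv2.imwrite('pics/w5.png',im[:,:,::-1])
print(shift((.5,.06,.215),0))
E
```

```text
time_s: 5.0
position: [0.5123, -0.1041, 0.2155]
tcp_rot: [0.001, 0.706, 0.708, 0.001]
wrist_force: [1.1, -1.2, -1.5]
finger_gap: 0.403
(array([ 0.1558, -0.0129,  0.0013]), np.float64(0.5657336648338863), np.float64(0.5657336648338855))
```

View pics/w5.png

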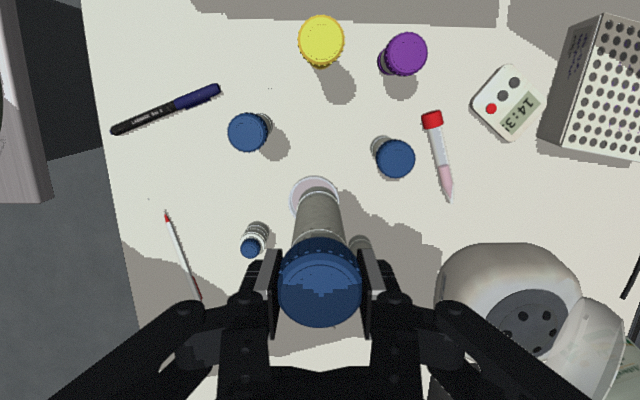

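```bash
python3 - <<'E'
from h import *
im=cv2.imread('pics/w5.png')[:,:,::-1].copy()
for x in caps(im=im,ztop=.082)[0]: print(x)
E
python3 -m jog '[[0.03,0.01,0,0,0.03],[0.07,0.02,0,0,0.03],[0.11,0.03,0,0,0.03],[0.15,0.04,0,0,0.03],[0.17,0.045,0,0,0.03],[0.17,0.045,0,0,0.03]]' 40; python3 - <<'E'
from h import *
im=r.capture('wrist');cv2.imwrite('pics/w6.png',im[:,:,::-1])
E
```

```text
(array([195.5,  96.8]), array([173,  84,  47,  26, 402], dtype=int32), array([ 0.3997, -0.0202,  0.073 ]))
(array([247., 132.]), array([ 228,  113,   40,   39, 1199], dtype=int32), array([ 0.4465, -0.0527,  0.073 ]))
(array([395. , 158.4]), array([ 376,  140,   39,   38, 1150], dtype=int32), array([ 0.59 , -0.077,  0.073]))
(array([319.2, 282.7]), array([ 277,  237,   85,   91, 6182], dtype=int32), array([ 0.5171, -0.2159,  0.073 ]))
(array([250., 248.]), array([241, 239,  19,  19, 292], dtype=int32), array([ 0.4431, -0.1745,  0.073 ]))
time_s: 5.65
position: [0.5578, 0.0784, 0.2167]
tcp_rot: [-0.0, 0.702, 0.712, 0.003]
wrist_force: [-0.1, -0.4, -0.7]
finger_gap: 0.402
```

View pics/w6.png

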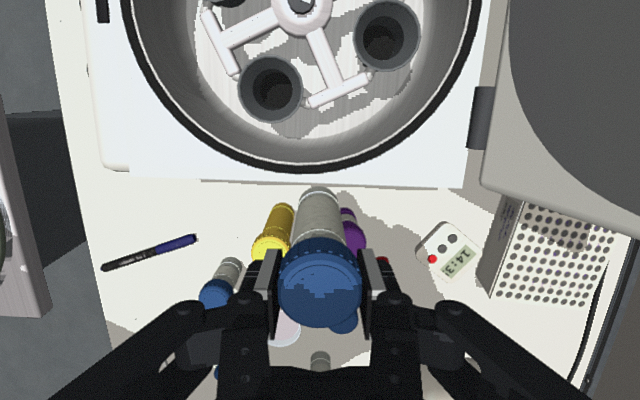

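```bash
python3 - <<'E'
from h import *
C=cal('wrist');print(r.read_state()['position'],r.read_state()['joint_vel'].round(3) if hasattr(r.read_state()['joint_vel'],'round') else 0)
for uv in((270,89),(387,34.5),(303,7)): print(uv,onz(C,uv,.103).round(4))
print(proj(C,[[.6085,.2035,.103],[.514,.16,.103]]))
E
```

```text
[0.55761628 0.07613286 0.21656491] [ 0.038 -0.009  0.023  0.013  0.001 -0.     0.017]
(270, 89) [0.5167 0.1581 0.103 ]
(387, 34.5) [0.6124 0.202  0.103 ]
(303, 7) [0.5444 0.2213 0.103 ]
[[382.26427104  32.36951345]
 [266.75160307  86.61891355]]
```

```bash
python3 - <<'E'
from h import *
print(shift((.610,.203,.190),0))
E
```

```text
(array([0.1261, 0.0539, 0.0272]), np.float64(0.705761486569583), np.float64(0.7057614865695854))
```

```bash
python3 -m jog '[[0.04,0.017,0.005,0.7,0.03],[0.08,0.034,0.01,0.7,0.03],[0.11,0.046,0.02,0.7,0.03],[0.126,0.054,0.027,0.7,0.03],[0.126,0.054,0.027,0.7,0.03],[0.126,0.054,0.027,0.7,0.03],[0.126,0.054,0.027,0.7,0.03]]' 40; python3 - <<'E'
from h import *
im=r.capture('wrist');cv2.imwrite('pics/w7.png',im[:,:,::-1])
im=r.capture('side');cv2.imwrite('pics/s7.png',cv2.resize(im[110:310,160:430],None,fx=2.9,fy=2.9,interpolation=cv2.INTER_CUBIC)[:,:,::-1])
E
```

```text
time_s: 6.4
position: [0.6104, 0.2009, 0.1906]
tcp_rot: [0.0, 0.708, 0.706, 0.002]
wrist_force: [-0.5, 0.5, -1.2]
finger_gap: 0.4
```

View pics/w7.png

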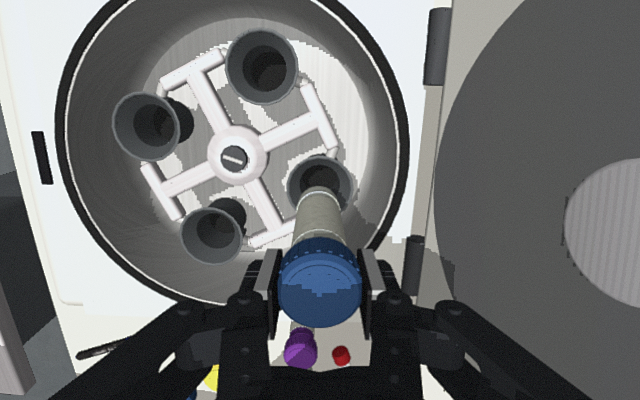

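View pics/s7.png

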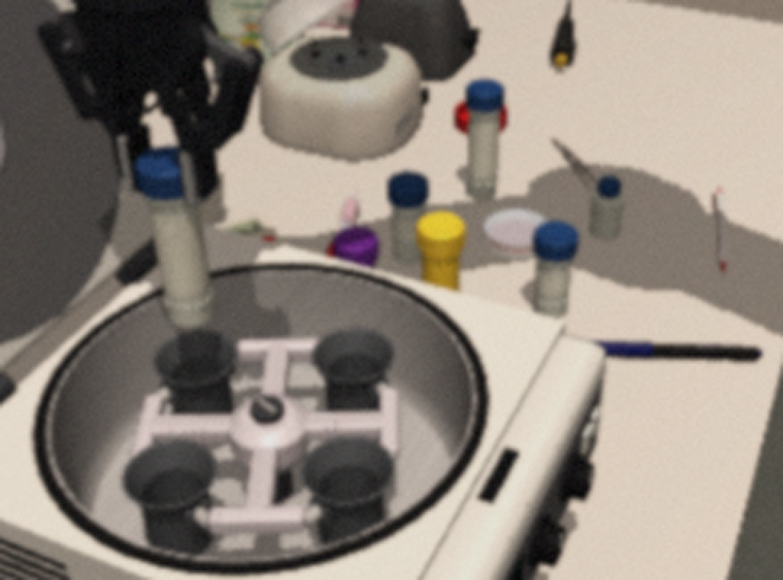

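```bash
python3 - <<'E'
from h import *
C=cal('wrist');s,p,Rm=tool();print(p)
W=[onz(C,uv,.103) for uv in((320.5,184),(146,126),(262,66.5),(212,235))]
for w in W: print(w.round(4))
print('centres',(W[0]+W[1])/2,(W[2]+W[3])/2)
# tube bottom: far edge row ~187 and side edges
b=p[2]-.055
print('bottom far edge pred',proj(C,[p+[0,.0145,b-p[2]],p+[-.0145,0,b-p[2]],p+[.0145,0,b-p[2]]]))
im=cv2.imread('pics/w7.png');cv2.imwrite('pics/w7z.png',cv2.resize(im[130:270,240:400],None,fx=4,fy=4,interpolation=cv2.INTER_CUBIC))
E
```

```text
[0.61036195 0.20139051 0.19077345]
[0.6128 0.208  0.103 ]
[0.4734 0.2566 0.103 ]
[0.5688 0.2999 0.103 ]
[0.5179 0.1623 0.103 ]
centres [0.54312294 0.23230518 0.103     ] [0.54333237 0.23110558 0.103     ]
bottom far edge pred [[317.43161605 185.10374829]
 [297.9657043  204.04380529]
 [337.02841157 203.92398655]]
```

View pics/w7z.png

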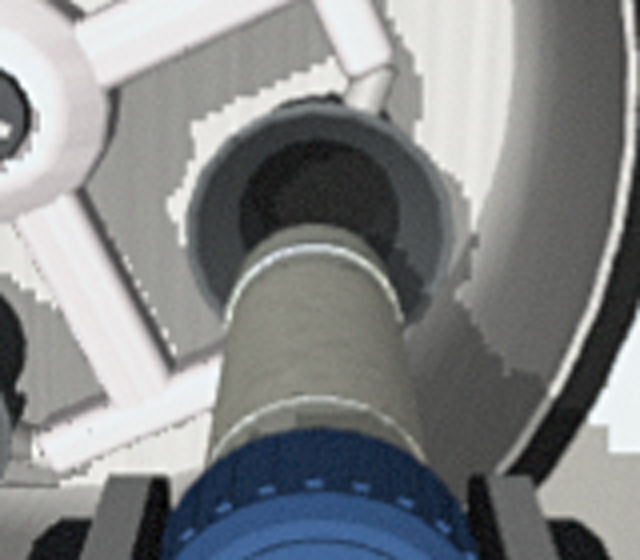

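```bash
python3 - <<'E'
from h import *
print(shift((.611,.2048,.118),0))
E
```

```text
(array([0.0032, 0.0003, 0.0728]), np.float64(-0.08956879111633213), np.float64(-0.08956879111633498))
```

```bash
python3 -m jog '[[0.003,0.0003,0.005,0,0.03],[0.003,0.0003,0.015,0,0.03],[0.003,0.0003,0.025,0,0.03],[0.003,0.0003,0.034,0,0.03],[0.003,0.0003,0.042,0,0.03],[0.003,0.0003,0.049,0,0.03],[0.003,0.0003,0.056,0,0.03],[0.003,0.0003,0.062,0,0.03],[0.003,0.0003,0.068,0,0.03],[0.003,0.0003,0.073,0,0.03]]' 40; python3 - <<'E'
from h import *
print(r.read_state()['wrist_force'],r.read_state()['torque'])
im=r.capture('wrist');cv2.imwrite('pics/w8.png',im[:,:,::-1])
E
```

```text
time_s: 7.5
position: [0.611, 0.2046, 0.1173]
tcp_rot: [0.0, 0.708, 0.707, 0.003]
wrist_force: [0.2, 0.2, -1.7]
finger_gap: 0.406
[ 0.24705978  0.21961651 -1.72061522] [-0.00138555 -0.02124363 -0.0090517 ]
```

View pics/w8.png

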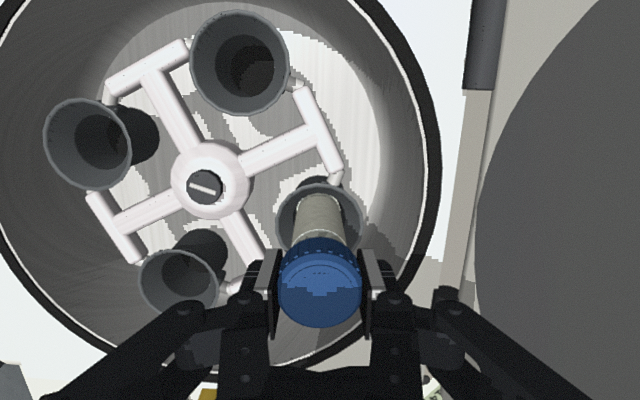

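```bash
python3 -m jog '[[0,0,0.002,0,0.03],[0,0,0.004,0,0.03],[0,0,0.006,0,0.03],[0,0,0.007,0,0.03],[0,0,0.008,0,0.03],[0,0,0.008,0,0.03]]' 40;python3 -m jog '[[0,0,0.001,0,0.03],[0,0,0.001,0,0.03]]'
```

```text
time_s: 8.15
position: [0.6106, 0.2045, 0.1085]
tcp_rot: [-0.0, 0.708, 0.707, 0.002]
wrist_force: [0.6, -0.2, -1.1]
finger_gap: 0.402
time_s: 8.35
position: [0.6109, 0.2048, 0.108]
tcp_rot: [0.0, 0.708, 0.707, 0.003]
wrist_force: [-1.8, -0.6, 2.4]
finger_gap: 0.406
```

```bash
python3 -m jog '[[0,0,0.001,0,0.03],[0,0,0.001,0,0.03]]';python3 -m jog '[[0,0,0.001,0,0.03],[0,0,0.001,0,0.03]]'
```

```text
time_s: 8.55
position: [0.6113, 0.2052, 0.1079]
tcp_rot: [0.0, 0.708, 0.707, 0.003]
wrist_force: [-2.5, 0.0, 10.2]
finger_gap: 0.405
time_s: 8.75
position: [0.6116, 0.2056, 0.1079]
tcp_rot: [0.001, 0.708, 0.707, 0.004]
wrist_force: [-3.7, -0.7, 12.0]
finger_gap: 0.405
```

```bash
python3 -m jog '[[0,0,0,0,0.036],[0,0,0,0,0.042],[0,0,0,0,0.05],[0,0,0,0,0.052],[0,0,0,0,0.052]]'; python3 - <<'E'
from h import *
im=r.capture('wrist');cv2.imwrite('pics/w9.png',im[:,:,::-1])
E
```

```text
time_s: 9.25
position: [0.6116, 0.2056, 0.1078]
tcp_rot: [0.0, 0.708, 0.707, 0.004]
wrist_force: [0.4, -0.6, 0.1]
finger_gap: 0.606
```

View pics/w9.png

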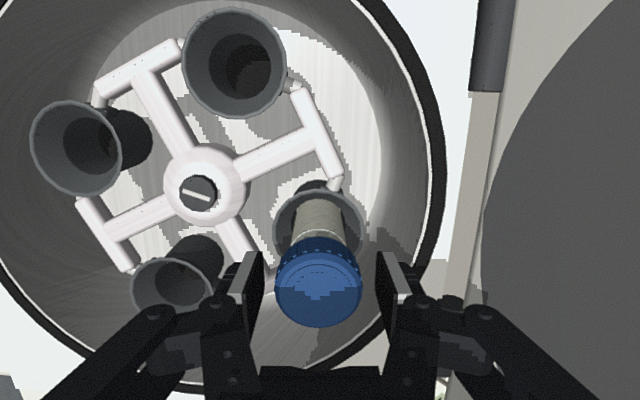

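```bash
python3 -m jog '[[0,0,-0.01,0,0.055],[0,0,-0.04,0,0.06],[0,0,-0.08,0,0.06],[-0.01,0,-0.09,0,0.06],[-0.05,-0.006,-0.09,0,0.062],[-0.1,-0.012,-0.09,0,0.062],[-0.15,-0.018,-0.09,0,0.062],[-0.2,-0.024,-0.09,0,0.062],[-0.25,-0.03,-0.09,0,0.062],[-0.3,-0.036,-0.09,0,0.062]]'; python3 - <<'E'
from h import *
print(shift((.5632,-.2122,.14),0))
E
```

```text
time_s: 10.3
position: [0.5743, -0.0952, 0.1969]
tcp_rot: [0.001, 0.708, 0.707, 0.004]
wrist_force: [1.3, 0.4, -0.6]
finger_gap: 0.72
(array([-0.1173, -0.0114,  0.0563]), np.float64(-0.08554599746337395), np.float64(-0.08554599746337033))
```

```bash
python3 -m jog '[[-0.04,-0.004,0.01,0,0.062],[-0.08,-0.008,0.03,0,0.062],[-0.11,-0.011,0.05,0,0.062],[-0.1173,-0.0114,0.06,0,0.062],[-0.1173,-0.0114,0.066,0,0.062],[-0.1173,-0.0114,0.066,0,0.062],[-0.1173,-0.0114,0.066,0,0.062]]'; python3 - <<'E'
from h import *
im=r.capture('wrist');cv2.imwrite('pics/w10.png',im[:,:,::-1])
for x in caps(im=im)[0]: print(x)
C=cal('wrist');print(proj(C,[.5632,-.2122,.118]),shift((.5638,-.2122,.055),0))
E
```

```text
time_s: 11.0
position: [0.5639, -0.2106, 0.1311]
tcp_rot: [0.001, 0.707, 0.707, 0.004]
wrist_force: [0.2, -0.0, 0.5]
finger_gap: 0.727
(array([130.9,   4.3]), array([110,   0,  43,  12, 351], dtype=int32), array([ 0.4604, -0.0829,  0.109 ]))
(array([353.3,  22.7]), array([ 325,    0,   58,   52, 2423], dtype=int32), array([ 0.5841, -0.0941,  0.109 ]))
(array([156.3, 174.5]), array([142, 161,  29,  27, 594], dtype=int32), array([ 0.4627, -0.1802,  0.109 ]))
(array([318.8, 222.1]), array([ 291,  192,   57,   60, 2656], dtype=int32), array([ 0.5649, -0.2124,  0.109 ]))
[[316.19672085 227.09460054]] (array([-0.0017, -0.0008,  0.0762]), np.float64(0.022696046291744158), np.float64(0.022696046291741823))
```

View pics/w10.png

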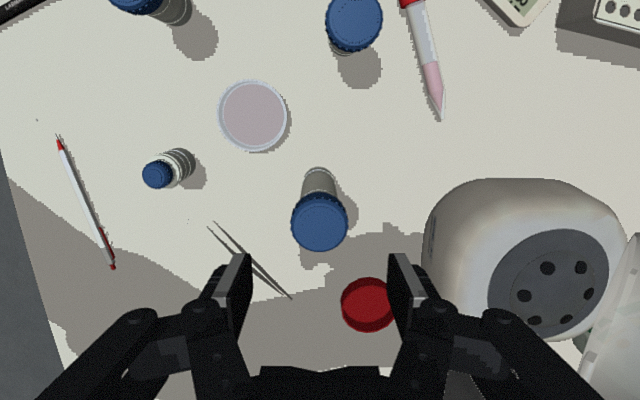

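```bash
python3 -m jog '[[-0.0013,-0.0006,0.025,0,0.062],[-0.0013,-0.0006,0.05,0,0.062],[-0.0013,-0.0006,0.066,0,0.062],[-0.0013,-0.0006,0.0762,0,0.062],[-0.0013,-0.0006,0.0762,0,0.062],[-0.0013,-0.0006,0.0762,0,0.045],[-0.0013,-0.0006,0.0762,0,0.03],[-0.0013,-0.0006,0.0762,0,0.03],[-0.0013,-0.0006,0.0762,0,0.03],[-0.0013,-0.0006,0.0762,0,0.03]]' 40; python3 -m jog '[[0,0,0,0,0.03],[0,0,0,0,0.03]]'; python3 - <<'E'
from h import *
im=r.capture('wrist');cv2.imwrite('pics/w11.png',im[:,:,::-1])
E
```

```text
time_s: 12.05
position: [0.5646, -0.2121, 0.0562]
tcp_rot: [0.002, 0.707, 0.707, 0.005]
wrist_force: [-0.4, -0.7, 5.9]
finger_gap: 0.406
time_s: 12.25
position: [0.5649, -0.2122, 0.0569]
tcp_rot: [0.002, 0.707, 0.707, 0.005]
wrist_force: [0.9, 0.0, -0.6]
finger_gap: 0.401
```

View pics/w11.png

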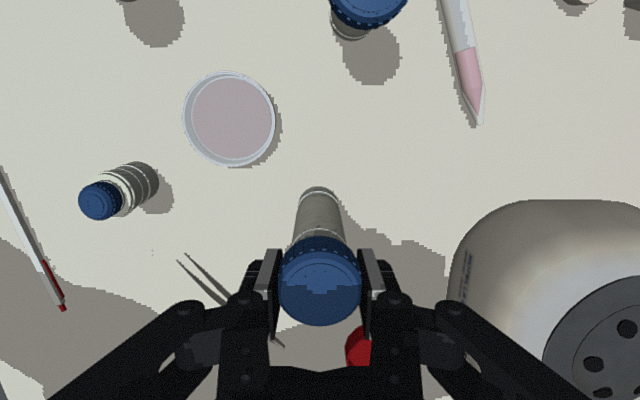

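```bash
python3 -m jog '[[0,0,-0.015,0,0.03],[0,0,-0.045,0,0.03],[0,0,-0.085,0,0.03],[0,0,-0.12,0,0.03],[0.02,-0.006,-0.15,0,0.03],[0.055,-0.017,-0.16,0,0.03],[0.1,-0.031,-0.16,0,0.03],[0.145,-0.045,-0.16,0,0.03],[0.19,-0.06,-0.16,0,0.03],[0.235,-0.074,-0.16,0,0.03]]' 40; python3 - <<'E'
from h import *
print(shift((.473,.2555,.195),0))
E
```

```text
time_s: 13.3
position: [0.4883, 0.0239, 0.2179]
tcp_rot: [0.003, 0.707, 0.707, 0.005]
wrist_force: [2.0, 0.2, -1.1]
finger_gap: 0.404
(array([ 0.2316, -0.0156,  0.0235]), np.float64(-0.00422957357603971), np.float64(-0.0042295735760404796))
```

```bash
python3 -m jog '[[0.04,-0.003,0,0,0.03],[0.085,-0.006,0,0,0.03],[0.13,-0.009,0,0,0.03],[0.175,-0.012,0.005,0,0.03],[0.21,-0.014,0.015,0,0.03],[0.2316,-0.0156,0.0235,0,0.03],[0.2316,-0.0156,0.0235,0,0.03],[0.2316,-0.0156,0.0235,0,0.03],[0.2316,-0.0156,0.0235,0,0.03]]' 40; python3 - <<'E'
from h import *
C=cal('wrist');s,p,Rm=tool();print(p)
im=r.capture('wrist');cv2.imwrite('pics/w12.png',im[:,:,::-1]);cv2.imwrite('pics/w12z.png',cv2.resize(im[100:300,200:440],None,fx=3,fy=3,interpolation=cv2.INTER_CUBIC)[:,:,::-1])
print(proj(C,[[.4734,.2566,.103],[.4704,.2522,.103],p+[0,.0145,-.0565]]))
E
```

```text
time_s: 14.2
position: [0.4733, 0.2546, 0.1957]
tcp_rot: [0.003, 0.707, 0.707, 0.005]
wrist_force: [-0.2, 0.5, -1.2]
finger_gap: 0.404
[0.47330298 0.25460747 0.19570881]
[[316.78186758 187.74208282]
 [313.27446082 192.74304257]
 [316.84473409 184.54402439]]
```

View pics/w12.png

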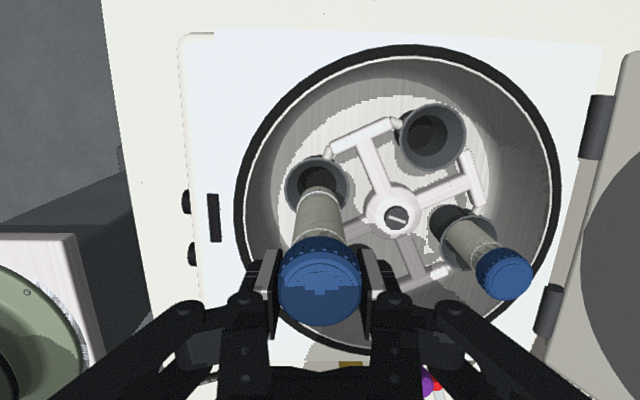

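View pics/w12z.png

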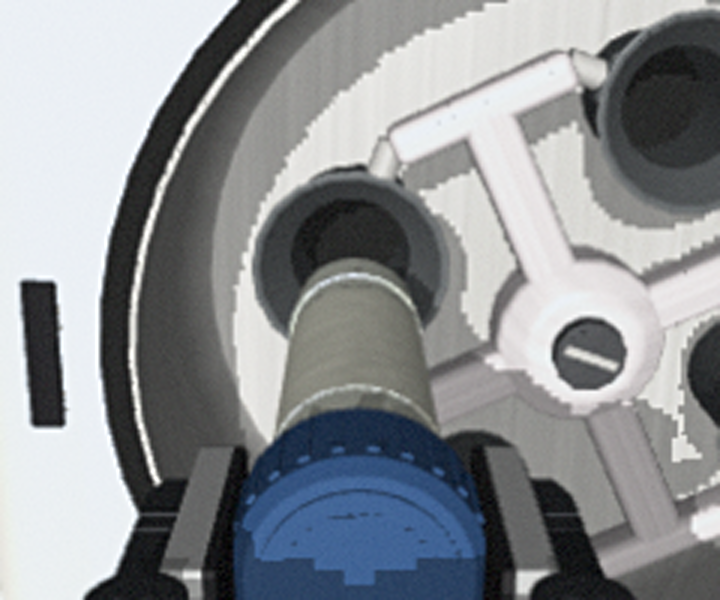

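```bash
python3 -m jog '[[0.0028,0,0.005,0,0.03],[0.0028,0,0.015,0,0.03],[0.0028,0,0.026,0,0.03],[0.0028,0,0.036,0,0.03],[0.0028,0,0.045,0,0.03],[0.0028,0,0.054,0,0.03],[0.0028,0,0.062,0,0.03],[0.0028,0,0.069,0,0.03],[0.0028,0,0.075,0,0.03],[0.0028,0,0.077,0,0.03]]' 40;  python3 -m jog '[[0,0,0.002,0,0.03],[0,0,0.004,0,0.03],[0,0,0.006,0,0.03],[0,0,0.007,0,0.03],[0,0,0.008,0,0.03],[0,0,0.008,0,0.03]]'
```

```text
time_s: 15.25
position: [0.4741, 0.2574, 0.118]
tcp_rot: [0.003, 0.708, 0.707, 0.005]
wrist_force: [-0.5, -0.6, 0.4]
finger_gap: 0.403
time_s: 15.85
position: [0.4742, 0.2574, 0.11]
tcp_rot: [0.003, 0.708, 0.707, 0.005]
wrist_force: [-0.3, -0.8, -1.6]
finger_gap: 0.404
```

```bash
python3 -m jog '[[0,0,0.001,0,0.03],[0,0,0.001,0,0.03]]';python3 -m jog '[[0,0,0.001,0,0.03],[0,0,0.001,0,0.03]]'; python3 -m jog '[[0,0,0.001,0,0.03],[0,0,0.001,0,0.03]]'
```

```text
time_s: 16.05
position: [0.4745, 0.2576, 0.1092]
tcp_rot: [0.003, 0.708, 0.707, 0.005]
wrist_force: [-0.9, -0.8, 3.0]
finger_gap: 0.401
time_s: 16.25
position: [0.475, 0.2581, 0.1091]
tcp_rot: [0.004, 0.708, 0.707, 0.006]
wrist_force: [-1.6, -1.1, 12.4]
finger_gap: 0.406
time_s: 16.45
position: [0.4756, 0.2587, 0.109]
tcp_rot: [0.004, 0.708, 0.707, 0.007]
wrist_force: [-3.4, -1.8, 15.4]
finger_gap: 0.405
```

```bash
python3 -m jog '[[0,0,0,0,0.036],[0,0,0,0,0.042],[0,0,0,0,0.05],[0,0,0,0,0.052],[0,0,0,0,0.052]]'; python3 - <<'E'
from h import *
im=r.capture('wrist');cv2.imwrite('pics/w13.png',im[:,:,::-1]);print(tool()[2].round(4))
E
```

```text
time_s: 16.95
position: [0.4756, 0.2587, 0.1089]
tcp_rot: [0.004, 0.708, 0.707, 0.007]
wrist_force: [0.2, -0.2, 0.5]
finger_gap: 0.607
[[ 0.0014  0.9999  0.015 ]
 [ 1.     -0.0015  0.0045]
 [ 0.0045  0.015  -0.9999]]
```

View pics/w13.png

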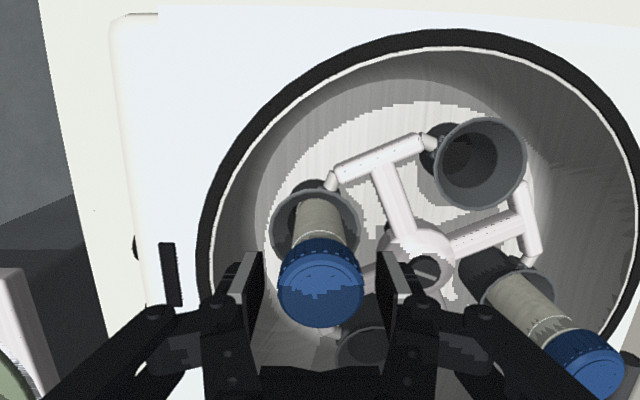

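```bash
python3 -m jog '[[0,0,-0.01,0,0.055],[0,0,-0.04,0,0.06],[0,0,-0.08,0,0.06],[-0.01,0,-0.09,0,0.06],[-0.05,-0.005,-0.09,0,0.062],[-0.1,-0.01,-0.09,0,0.062],[-0.15,-0.015,-0.09,0,0.062],[-0.2,-0.02,-0.09,0,0.062],[-0.25,-0.025,-0.09,0,0.062],[-0.3,-0.03,-0.09,0,0.062]]'; python3 - <<'E'
from h import *
print(shift((.444,-.062,.11),0))
E
```

```text
time_s: 18.0
position: [0.4433, -0.0424, 0.1977]
tcp_rot: [0.004, 0.708, 0.707, 0.007]
wrist_force: [1.4, -0.2, -1.0]
finger_gap: 0.723
(array([-0.02  , -0.0007,  0.0876]), np.float64(-0.0822538861005836), np.float64(-0.08225388610058815))
```

```bash
python3 -m jog '[[-0.018,-0.0007,0.03,0,0.062],[-0.02,-0.0007,0.06,0,0.062],[-0.02,-0.0007,0.085,0,0.062],[-0.02,-0.0007,0.0876,0,0.062],[-0.02,-0.0007,0.0876,0,0.062],[-0.02,-0.0007,0.0876,0,0.062]]'; python3 - <<'E'
from h import *
im=r.capture('wrist');cv2.imwrite('pics/w14.png',im[:,:,::-1])
for x in caps(im=im,ztop=.082)[0]: print(x)
C=cal('wrist');print(proj(C,[.444,-.062,.082]),tool()[1],shift((.4445,-.062,.0195),0))
E
```

```text
time_s: 18.6
position: [0.4447, -0.0619, 0.1113]
tcp_rot: [0.005, 0.707, 0.707, 0.008]
wrist_force: [0.0, -0.3, 0.7]
finger_gap: 0.724
(array([234.1, 149.5]), array([205, 133,  61,  33, 696], dtype=int32), array([ 0.3906, -0.0184,  0.073 ]))
(array([317.4, 211.1]), array([ 291,  184,   54,   55, 2293], dtype=int32), array([ 0.4452, -0.0617,  0.073 ]))
(array([511. , 240.9]), array([ 482,  216,   58,   52, 2228], dtype=int32), array([ 0.5882, -0.0863,  0.073 ]))
(array([306. , 344.6]), array([295, 331,  24,  26, 475], dtype=int32), array([ 0.4356, -0.1756,  0.073 ]))
[[315.82104815 216.04929428]] [ 0.4447274  -0.06198655  0.11131936] (array([-0.0004, -0.0019,  0.0918]), np.float64(-0.07085496904041244), np.float64(-0.07085496904041122))
```

View pics/w14.png

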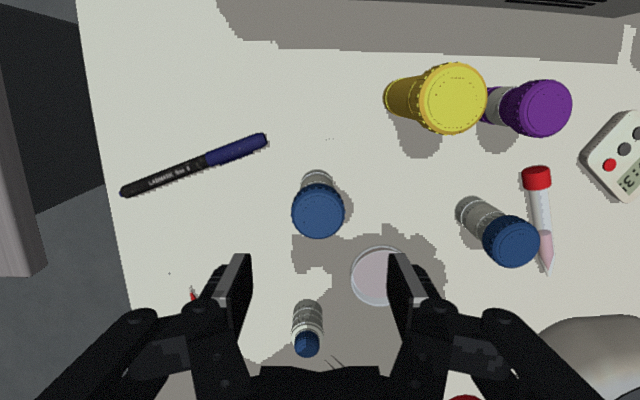

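```bash
python3 -m jog '[[0,-0.0006,0.025,0,0.062],[0,-0.001,0.05,0,0.062],[0,-0.0013,0.075,0,0.062],[0,-0.0016,0.0918,0,0.062],[0,-0.0016,0.0918,0,0.062],[0,-0.0016,0.0918,0,0.045],[0,-0.0016,0.0918,0,0.03],[0,-0.0016,0.0918,0,0.03],[0,-0.0016,0.0918,0,0.03],[0,-0.0016,0.0918,0,0.03]]' 40; python3 - <<'E'
from h import *
im=r.capture('wrist');cv2.imwrite('pics/w15.png',im[:,:,::-1]);print(tool()[1])
E
```

```text
time_s: 19.65
position: [0.4457, -0.0619, 0.0209]
tcp_rot: [0.006, 0.708, 0.707, 0.008]
wrist_force: [-1.7, 0.2, 9.8]
finger_gap: 0.402
[ 0.4456841  -0.06189502  0.02093908]
```

View pics/w15.png

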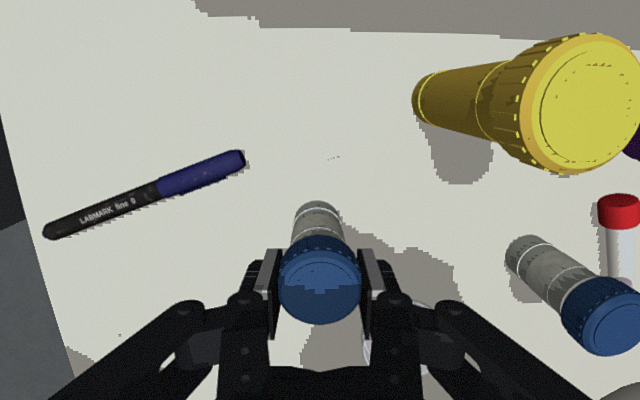

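```bash
python3 -m jog '[[0,0,-0.015,0,0.03],[0,0,-0.045,0,0.03],[0,0,-0.085,0,0.03],[0,0,-0.125,0,0.03],[0.01,0.003,-0.145,0,0.03],[0.04,0.013,-0.145,0,0.03],[0.085,0.027,-0.145,0,0.03],[0.13,0.041,-0.145,0,0.03],[0.17,0.054,-0.145,0,0.03],[0.2,0.064,-0.145,0,0.03]]' 40; python3 - <<'E'
from h import *
print(shift((.5171,.160,.16),0))
E
```

```text
time_s: 20.7
position: [0.5075, 0.1403, 0.1692]
tcp_rot: [0.006, 0.707, 0.707, 0.009]
wrist_force: [1.0, -0.7, 0.0]
finger_gap: 0.403
(array([0.0197, 0.0094, 0.0095]), np.float64(-0.013324522222254881), np.float64(-0.013324522222248447))
```

```bash
python3 -m jog '[[0.015,0.007,0.005,0,0.03],[0.0197,0.0094,0.0095,0,0.03],[0.0197,0.0094,0.0095,0,0.03],[0.0197,0.0094,0.0095,0,0.03]]' 40; python3 - <<'E'
from h import *
C=cal('wrist');s,p,Rm=tool();print(p)
im=r.capture('wrist');cv2.imwrite('pics/w16.png',im[:,:,::-1]);cv2.imwrite('pics/w16z.png',cv2.resize(im[130:310,220:420],None,fx=3.5,fy=3.5,interpolation=cv2.INTER_CUBIC)[:,:,::-1])
b=p-Rm[:,2]*-.0  # tcp
bot=p+Rm[:,2]*.0209
print(proj(C,[[.5171,.1642,.103],[.514,.16,.103],p+[0,.0145,-.0209]]))
E
```

```text
time_s: 21.1
position: [0.517, 0.1588, 0.1604]
tcp_rot: [0.006, 0.707, 0.707, 0.009]
wrist_force: [0.3, -0.7, -0.2]
finger_gap: 0.398
[0.51695535 0.15878171 0.16036497]
[[316.29710862 196.15085573]
 [312.1746565  201.55794948]
 [316.78971724 199.19275081]]
```

View pics/w16.png

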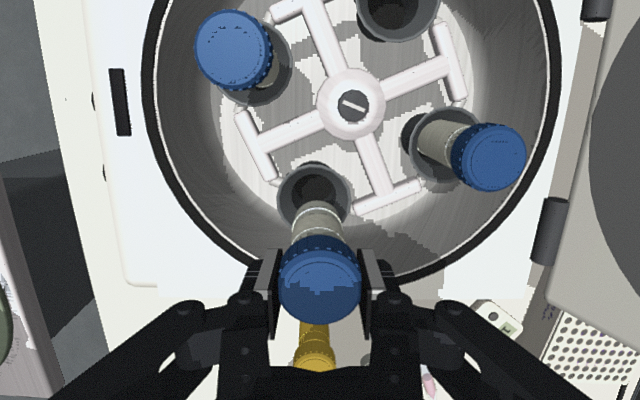

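View pics/w16z.png

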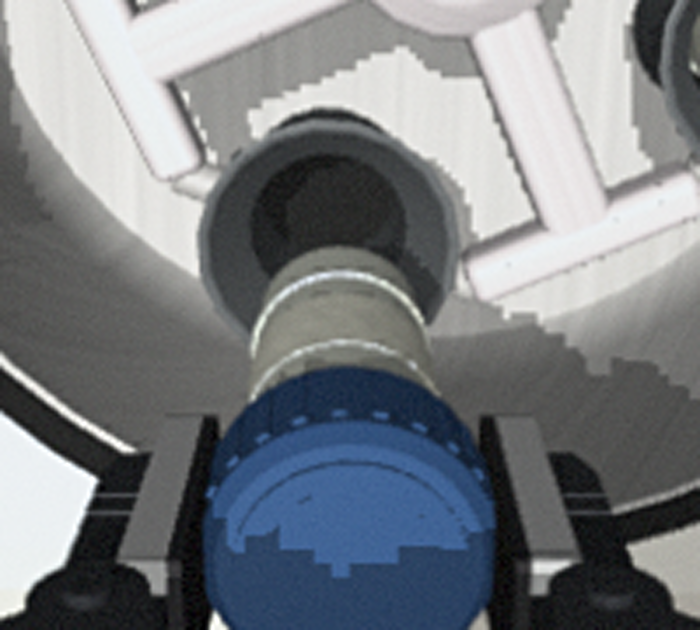

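```bash
python3 -m jog '[[0.0042,-0.0016,0.003,0,0.03],[0.0042,-0.0018,0.012,0,0.03],[0.0042,-0.002,0.022,0,0.03],[0.0042,-0.0022,0.032,0,0.03],[0.0042,-0.0024,0.042,0,0.03],[0.0042,-0.0026,0.051,0,0.03],[0.0042,-0.0028,0.06,0,0.03],[0.0042,-0.0029,0.068,0,0.03],[0.0042,-0.003,0.075,0,0.03],[0.0042,-0.003,0.078,0,0.03]]' 40; python3 -m jog '[[0,0,0.002,0,0.03],[0,0,0.004,0,0.03],[0,0,0.006,0,0.03],[0,0,0.0075,0,0.03],[0,0,0.009,0,0.03],[0,0,0.0095,0,0.03],[0,0,0.0095,0,0.03]]'
```

```text
time_s: 22.15
position: [0.5156, 0.1631, 0.0816]
tcp_rot: [0.006, 0.708, 0.707, 0.009]
wrist_force: [0.3, -1.2, 0.3]
finger_gap: 0.402
time_s: 22.85
position: [0.5167, 0.1635, 0.0736]
tcp_rot: [0.007, 0.708, 0.707, 0.01]
wrist_force: [-5.2, -3.4, 25.7]
finger_gap: 0.399
```

```bash
python3 -m jog '[[0,0,0,0,0.036],[0,0,0,0,0.042],[0,0,0,0,0.05],[0,0,0,0,0.052],[0,0,0,0,0.052]]'; python3 - <<'E'
from h import *
im=r.capture('wrist');cv2.imwrite('pics/w17.png',im[:,:,::-1]);print(tool()[2].round(4))
im=r.capture('side');cv2.imwrite('pics/s17.png',cv2.resize(im[110:310,160:430],None,fx=2.9,fy=2.9,interpolation=cv2.INTER_CUBIC)[:,:,::-1])
E
```

```text
time_s: 23.35
position: [0.5166, 0.1636, 0.0735]
tcp_rot: [0.007, 0.708, 0.707, 0.01]
wrist_force: [0.4, -0.6, -0.2]
finger_gap: 0.612
[[ 0.0013  0.9997  0.0234]
 [ 1.     -0.0014  0.0037]
 [ 0.0037  0.0234 -0.9997]]
```

View pics/w17.png

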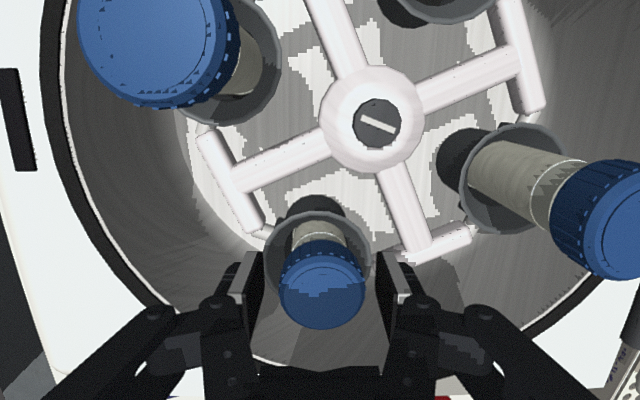

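View pics/s17.png

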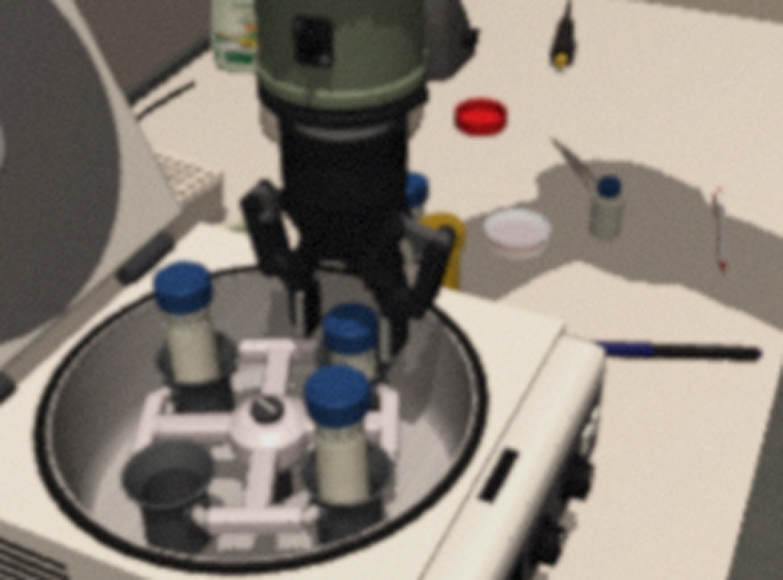

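```bash
python3 -m jog '[[0,0,-0.01,0,0.055],[0,0,-0.04,0,0.06],[0,0,-0.08,0,0.06],[-0.01,0,-0.11,0,0.06],[-0.045,0.01,-0.11,0,0.062],[-0.09,0.025,-0.11,0,0.062],[-0.14,0.04,-0.11,0,0.062],[-0.19,0.055,-0.11,0,0.062],[-0.23,0.067,-0.11,0,0.062],[-0.25,0.072,-0.11,0,0.062]]'; python3 - <<'E'
from h import *
print(shift((.586,-.0865,.11),0))
E
```

```text
time_s: 24.45
position: [0.5861, -0.0918, 0.1847]
tcp_rot: [0.007, 0.709, 0.705, 0.009]
wrist_force: [-0.6, 1.5, 1.1]
finger_gap: 0.729
(array([ 0.0051, -0.0019,  0.0747]), np.float64(-0.33344376136940723), np.float64(-0.33344376136940923))
```

```bash
python3 -m jog '[[0.005,-0.001,0.03,0,0.062],[0.005,-0.0019,0.06,0,0.062],[0.005,-0.0019,0.0747,0,0.062],[0.005,-0.0019,0.0747,0,0.062],[0.005,-0.0019,0.0747,0,0.062],[0.005,-0.0019,0.0747,0,0.062]]'; python3 - <<'E'
from h import *
im=r.capture('wrist');cv2.imwrite('pics/w18.png',im[:,:,::-1])
for x in caps(im=im,ztop=.082)[0]: print(x)
print(tool()[1],shift((.586,-.0865,.0195),0))
E
```

```text
time_s: 25.05
position: [0.5868, -0.0865, 0.1114]
tcp_rot: [0.008, 0.709, 0.705, 0.01]
wrist_force: [-0.3, 0.5, 0.1]
finger_gap: 0.723
(array([ 63.6, 123.9]), array([ 35, 107,  58,  34, 608], dtype=int32), array([ 0.422 , -0.0237,  0.073 ]))
(array([316.8, 211.6]), array([ 291,  184,   53,   55, 2278], dtype=int32), array([ 0.5871, -0.0867,  0.073 ]))
[ 0.58671527 -0.08658191  0.11135372] (array([-0.0001, -0.0031,  0.0918]), np.float64(-0.32645487257527517), np.float64(-0.32645487257526895))
```

View pics/w18.png

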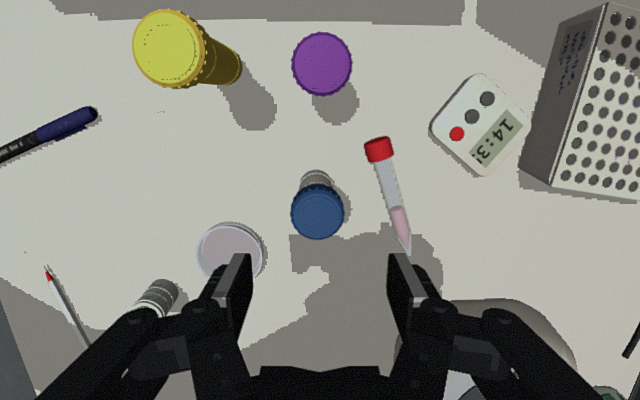

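```bash
python3 -m jog '[[0,-0.0006,0.025,0,0.062],[0,-0.0014,0.05,0,0.062],[0,-0.002,0.075,0,0.062],[0,-0.0026,0.0918,0,0.062],[0,-0.0026,0.0918,0,0.062],[0,-0.0026,0.0918,0,0.045],[0,-0.0026,0.0918,0,0.03],[0,-0.0026,0.0918,0,0.03],[0,-0.0026,0.0918,0,0.03],[0,-0.0026,0.0918,0,0.03]]' 40; python3 - <<'E'
from h import *
im=r.capture('wrist');cv2.imwrite('pics/w19.png',im[:,:,::-1]);print(tool()[1])
E
```

```text
time_s: 26.1
position: [0.5873, -0.0865, 0.0212]
tcp_rot: [0.009, 0.709, 0.705, 0.01]
wrist_force: [-0.7, -0.6, 6.1]
finger_gap: 0.403
[ 0.58734288 -0.08652667  0.02117472]
```

View pics/w19.png

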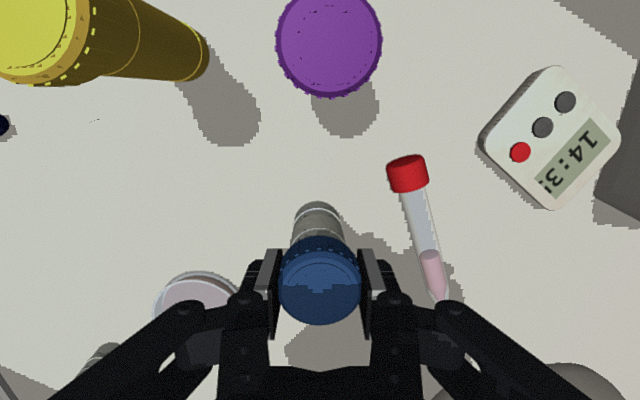

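```bash
python3 -m jog '[[0,0,-0.015,0,0.03],[0,0,-0.045,0,0.03],[0,0,-0.085,0,0.03],[0,0,-0.125,0,0.03],[0,0,-0.165,0,0.03],[0.02,0,-0.195,0,0.03],[0.055,0,-0.205,0,0.03],[0.1,0,-0.205,0,0.03],[0.145,0,-0.205,0,0.03],[0.19,0,-0.205,0,0.03]]' 40; python3 - <<'E'
from h import *
print(shift((.5685,.296,.226),0))
E
```

```text
time_s: 27.15
position: [0.5826, 0.1048, 0.2287]
tcp_rot: [0.01, 0.709, 0.705, 0.011]
wrist_force: [1.3, 0.4, -0.6]
finger_gap: 0.404
(array([ 0.1911, -0.0153,  0.0027]), np.float64(-0.35142162904787894), np.float64(-0.3514216290478771))
```

```bash
python3 -m jog '[[0.04,-0.003,0,0,0.03],[0.085,-0.006,0,0,0.03],[0.13,-0.01,0,0,0.03],[0.17,-0.013,0,0,0.03],[0.191,-0.0153,0.003,0,0.03],[0.191,-0.0153,0.02,0,0.03],[0.191,-0.0153,0.045,0,0.03],[0.191,-0.0153,0.065,0,0.03],[0.191,-0.0153,0.068,0,0.03],[0.191,-0.0153,0.068,0,0.03]]' 40; python3 - <<'E'
from h import *
C=cal('wrist');s,p,Rm=tool();print(p,Rm[:,2])
im=r.capture('wrist');cv2.imwrite('pics/w20.png',im[:,:,::-1]);cv2.imwrite('pics/w20z.png',cv2.resize(im[130:310,220:420],None,fx=3.5,fy=3.5,interpolation=cv2.INTER_CUBIC)[:,:,::-1])
print(proj(C,[[.5702,.3002,.103],[.5671,.2960,.103],p+[0,.0145,-.0212]]))
E
```

```text
time_s: 28.15
position: [0.5705, 0.2961, 0.162]
tcp_rot: [0.01, 0.709, 0.705, 0.012]
wrist_force: [0.4, -0.1, -0.7]
finger_gap: 0.403
[0.57052029 0.29609076 0.1620335 ] [ 0.0302538   0.00228063 -0.99953965]
[[314.93728829 197.05440846]
 [310.88014501 202.44429701]
 [316.36373187 198.97315467]]
```

View pics/w20.png

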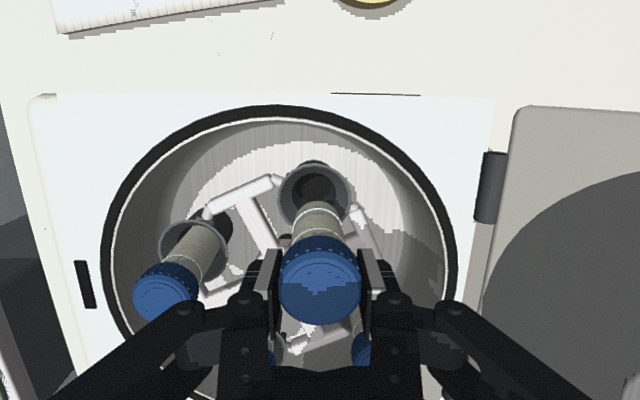

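View pics/w20z.png

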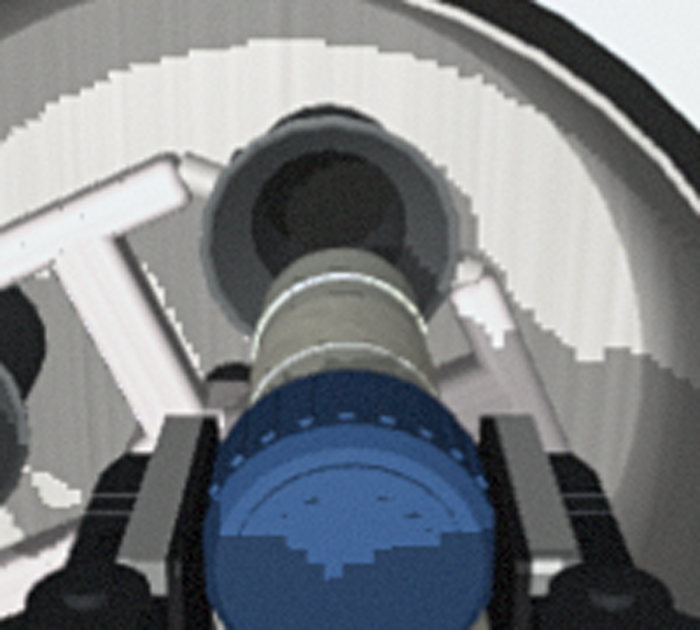

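```bash
python3 -m jog '[[0.0043,-0.001,0.003,0,0.03],[0.0043,-0.0013,0.012,0,0.03],[0.0043,-0.0016,0.022,0,0.03],[0.0043,-0.002,0.032,0,0.03],[0.0043,-0.0023,0.042,0,0.03],[0.0043,-0.0026,0.051,0,0.03],[0.0043,-0.0029,0.06,0,0.03],[0.0043,-0.0032,0.068,0,0.03],[0.0043,-0.0034,0.075,0,0.03],[0.0043,-0.0034,0.079,0,0.03]]' 40; python3 -m jog '[[0,0,0.002,0,0.03],[0,0,0.004,0,0.03],[0,0,0.006,0,0.03],[0,0,0.0075,0,0.03],[0,0,0.0085,0,0.03],[0,0,0.009,0,0.03],[0,0,0.009,0,0.03]]'
```

```text
time_s: 29.2
position: [0.5698, 0.3007, 0.0827]
tcp_rot: [0.01, 0.709, 0.705, 0.012]
wrist_force: [-0.0, -0.2, -0.6]
finger_gap: 0.405
time_s: 29.9
position: [0.5702, 0.301, 0.0742]
tcp_rot: [0.01, 0.709, 0.705, 0.012]
wrist_force: [-1.9, -1.6, 4.8]
finger_gap: 0.397
```

```bash
python3 -m jog '[[0,0,0.0015,0,0.03],[0,0,0.0015,0,0.03]]'; python3 -m jog '[[0,0,0,0,0.036],[0,0,0,0,0.042],[0,0,0,0,0.05],[0,0,0,0,0.052],[0,0,0,0,0.052]]'; python3 - <<'E'
from h import *
im=r.capture('wrist');cv2.imwrite('pics/w21.png',im[:,:,::-1])
E
```

```text
time_s: 30.1
position: [0.5708, 0.3013, 0.074]
tcp_rot: [0.01, 0.709, 0.705, 0.013]
wrist_force: [-3.1, -3.2, 16.9]
finger_gap: 0.402
time_s: 30.6
position: [0.5708, 0.3013, 0.0739]
tcp_rot: [0.01, 0.709, 0.705, 0.013]
wrist_force: [1.1, -0.8, 0.1]
finger_gap: 0.61
```

View pics/w21.png

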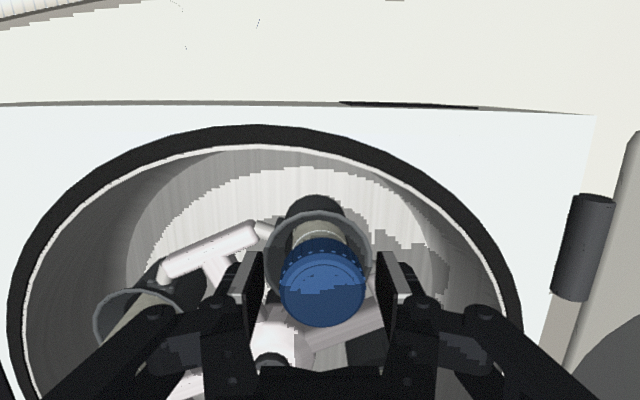

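Released and upright. I'll lift clear, move off to the right and inspect.

```bash
python3 -m jog '[[0,0,-0.01,0,0.055],[0,0,-0.04,0,0.06],[0,0,-0.08,0,0.06],[0,0,-0.12,0,0.06],[0,0,-0.16,0,0.06],[-0.03,0,-0.17,0,0.06],[-0.07,0,-0.17,0,0.06],[-0.12,0,-0.17,0,0.06],[-0.17,0,-0.17,0,0.06],[-0.22,0,-0.17,0,0.06]]';python3 -m jog '[[-0.04,-0.01,0,0,0.06],[-0.09,-0.02,0,0,0.06],[-0.14,-0.03,0,0,0.06],[-0.18,-0.03,0,0,0.06],[-0.18,-0.03,0,0,0.06],[-0.18,-0.03,0,0,0.06]]'; python3 - <<'E'
from h import *
im=r.capture('top');cv2.imwrite('pics/t22.png',cv2.resize(im[120:260,170:460],None,fx=2.75,fy=2.75,interpolation=cv2.INTER_CUBIC)[:,:,::-1])
for x in caps('top',im,.13,15)[0]: print(x)
im=r.capture('side');cv2.imwrite('pics/s22.png',cv2.resize(im[110:310,160:430],None,fx=2.9,fy=2.9,interpolation=cv2.INTER_CUBIC)[:,:,::-1])
for x in caps('side',im,.13,15)[0]: print(x)
E
```

```text
time_s: 31.65
position: [0.5635, 0.0789, 0.2439]
tcp_rot: [0.011, 0.709, 0.705, 0.013]
wrist_force: [1.3, -0.3, 0.1]
finger_gap: 0.704
time_s: 32.25
position: [0.5324, -0.1015, 0.2429]
tcp_rot: [0.011, 0.71, 0.704, 0.013]
wrist_force: [1.0, 0.8, 0.7]
finger_gap: 0.706
(array([241.5, 154.3]), array([236, 148,  13,  13, 130], dtype=int32), array([0.6196, 0.2116, 0.121 ]))
(array([208.7, 170.8]), array([203, 165,  13,  13, 137], dtype=int32), array([0.5698, 0.3019, 0.121 ]))
(array([257. , 191.5]), array([251, 185,  13,  14, 142], dtype=int32), array([0.5145, 0.1624, 0.121 ]))
(array([219.3, 203. ]), array([213, 197,  14,  13, 133], dtype=int32), array([0.4793, 0.2659, 0.121 ]))
(array([369.6, 173.8]), array([367, 171,   6,   7,  35], dtype=int32), array([ 0.4101, -0.0828,  0.121 ]))
(array([223., 209.]), array([214, 201,  19,  17, 273], dtype=int32), array([0.6449, 0.1616, 0.121 ]))
(array([280.6, 223.1]), array([272, 215,  18,  17, 272], dtype=int32), array([0.5184, 0.157 , 0.121 ]))
(array([275.9, 246.2]), array([265, 236,  23,  22, 388], dtype=int32), array([0.4972, 0.2186, 0.121 ]))
(array([214.1, 263.4]), array([203, 253,  23,  21, 369], dtype=int32), array([0.5739, 0.2972, 0.121 ]))
```

View pics/t22.png

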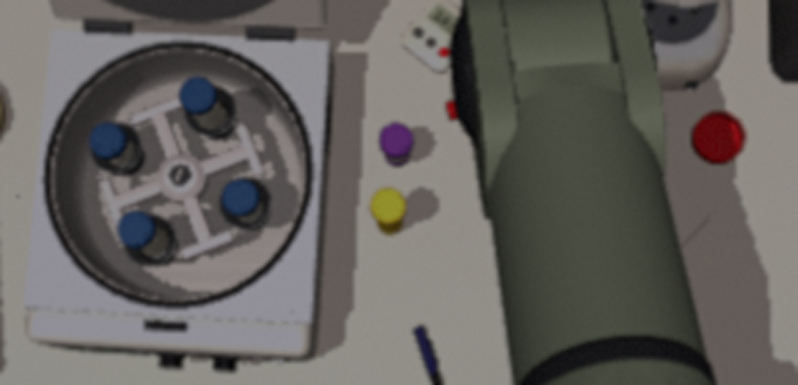

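View pics/s22.png

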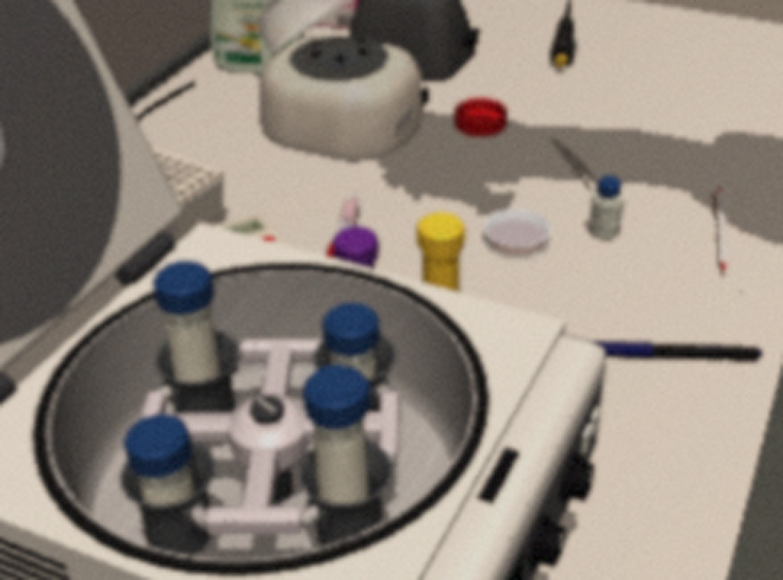

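```bash
python3 - <<'E'
from h import *
A,B=cal('top'),cal('side')
def tri(a,b):
    P=[]
    rs=[ray(A,a),ray(B,b)];M=0;q=0
    for o,v in rs:
        v=v/np.linalg.norm(v);N=np.eye(3)-np.outer(v,v);M=M+N;q=q+N@o
    return np.linalg.solve(M,q).round(4)
for n,a,b in(('tallA',(241.5,154.3),(223,209)),('tallB',(219.3,203),(275.9,246.2)),('shortA',(257,191.5),(280.6,223.1)),('shortB',(208.7,170.8),(214.1,263.4)),('vial',(382.4,226.7),(369.6,173.8))): print(n,tri(a,b))
E
```

```text
tallA [0.61   0.2048 0.161 ]
tallB [0.4743 0.2573 0.1616]
shortA [0.5147 0.162  0.1257]
shortB [0.5695 0.301  0.126 ]
vial [ 0.4343 -0.1938  0.0517]
```

All four cap heights match fully home (0.162 and 0.126 m expected), and the twins are opposite each other. The vial has not moved. I'm handing the job in.

```bash
python3 - <<'E'
from plant import r
print(r.job_done(), r.read_state()['time_s'])
E
```

```text
the job is handed in; nothing more can be done
the job is handed in; nothing more can be done
```

The centrifuge is loaded and balanced: the two tall tubes face each other across the rotor, and so do the two short ones. I handed the job in at about 32 s. I gripped each tube by its cap, lowered it upright until the wrist force showed it on the bucket floor (about 12 to 26 N), then released it.

**Final check (top and side cameras):**

| Tube | Cap mid-height found | Expected when home |
|---|---|---|
| Tall, first | 0.161 m | 0.162 m |
| Tall, second | 0.162 m | 0.162 m |
| Short, first | 0.126 m | 0.126 m |
| Short, second | 0.126 m | 0.126 m |

The vial stands unmoved in the side image; the arm hid it from the top camera. The yellow and purple look-alikes still stand on the bench, and the arm was clear of everything.

**What disagreed:**
- **Gripper tips:** they ended about 42 mm short of the reported TCP, so the first grasp closed above the cap without touching it. I corrected for this on every later grasp.
- **Tool tilt:** the tool gradually leaned to about 2 degrees. Each tube was taken while standing upright, and the tubes looked upright in the final images.

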